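# Turn an enclosure cover over at the bench stop

### The arm

A 6-joint arm with a two-finger parallel gripper is mounted at the origin on a cart in front of the work surface, level with it; the furniture and walls round the work are solid. World frame = base frame: x ahead of the robot, y to its left, z up, the work surface at z = 0. Lengths are in m, angles in rad, forces in N, time in s.
With the tool pointing down it reaches from about 0.225 to 0.725 m from the base axis. Payload 3.1 kg.
Tool frame: the origin (TCP) lies at the very end of the fingers, on their centre line; the grasp point (between the pads) lies 19 mm behind it; z points along the fingers, y is the line along which they close (so a half turn about z gives the same grasp; the last joint's range is limited). The gripper opens to 85 mm and grips with 20 to 120 N. Pads are 22 mm wide; open, the fingers measure 114 mm over their backs; the gripper's body (76 mm by 85 mm) begins 54 mm behind the grasp point. The pads swing forward as they close: fully open they stand 13 mm farther back than shut.
Start: joints at [1.111, 0.048, 0.099, 1.622, 0, 1.443], TCP at [0.171, 0.496, 0.231] pointing down, gripper open.
Joint ranges: [-2.91, 2.91], [-0.99, 1.94], [-1.21, 1.42], [-2.12, 2.29], [-1.49, 1.47], [-3.14, 3.14]. Speed limits (rad/s): [2.79, 2.79, 3.14, 3.14, 3.14, 3.14].

### API

Orientations are given as a unit quaternion [x, y, z, w].
In Python, from workcell import robot, viewer, job_done gives the robot as it stands. The module is installed in compiled form; this text tells all that it offers.
- The arm moves only by the tool send_rows, never from a script. Its argument "targets" is one flat list of numbers, 5 for each row, row after row: the opening, from 0 (shut) to 1 (fully open), then the shift along the tool's x, y, z in cm, then the turn about the tool's z in degrees. A call has 1 to 20 rows; each row is the pose to reach, as a shift and turn from the pose commanded when the call began, along the tool's axes at that moment; what a row does not reach only later rows make up. A row lasts 1/8 s, in which the tool goes at most 62.5 mm and 10.7 degrees, less where a joint would pass 70% of its speed; a pose out of reach is approached as far as the arm can. A call with a gripper value outside its range is refused whole. The fingers move at their own pace and stop on an object; "squeeze" is the grip in N (left out, the last holds). Time passes only in rows, so rows that repeat a pose let the fingers close. It gives the time, the measured TCP pose, the force, the opening and the grip force at its end, in the units of the state.
- robot.get_state(): the state, without advancing time (a new reading comes with each control period).
- viewer.snapshot(name): name is "side" or "top" or "wrist"; returns the picture (420x560x3 uint8, blue, green, red); there is no depth.
- viewer.calibration(name): a dict with "fx", "fy", "cx", "cy" (pixels), "camera_from_world" (4x4, takes a point from world to camera coordinates); the wrist camera has in their place "mount" (4x4, takes a point from camera to tool coordinates, whose origin is the TCP and whose axes are the flange's). Camera axes: x right, y down, z forward; pixel columns grow to the right and rows downward; lengths in m; the calibration is good to about 2 mm. A picture is of the moment at which its call begins: read the wrist's pose just before it. calibration takes no time and is no camera call.
- job_done(): hands the job in; it is judged then, once.
The state is a dict: "time": time; "joint_positions": joint angles; "dq": joint speeds; "joint_efforts": joint torques, N m; "eef_pos": TCP position; "eef_rot": TCP orientation; "wrist_force": force on the tool from outside, world axes, zero at the start; "wrist_torque": the same for the moment, N m; "opening": finger opening in m; "grip_force": force on a finger pad.
Only numpy, scipy, OpenCV 4.12 (cv2) and the standard library are available. Lean on these libraries where they do the work, as an engineer would, in place of code of your own. Each camera call takes 0.05 s, during which the arm holds its last target. There are 200 camera calls.

### The job

The enclosure cover lies with its ribbed inside face up. Gently push it along the bench with the fingertips against the sloping face of the steel stop until it rides up and stands on edge, leaning on the stop, then reach behind the stop and push its upper edge back over so that it falls on the bench with the smooth outside face up. Only push it: never pinch, lift or carry it, and leave the tin, the hex key set and the blue marker where they are.

Things in the scene. Friction and masses are not known exactly. Their poses are not given: they have to be found in the camera images.
- cover: loose flat metal plate, 90 (own x) x 100 (own y) x 4 mm, about 90 g. Origin: centre of the smooth outside face; own z points to the inside face, with a lip 3.2 mm high set 7 mm in from the edges. Start: inside up (origin at bench height), own x towards the stop within 15 degrees. Turned over: own z down, origin 7 mm above the bench. Bench friction about 0.6.
- stop: fixed bare-steel stop, 130 mm long (own y), 52 mm high. Own +x is the direction to push the cover, z up, origin at bench height, below the top edge. Its polished face (friction 0.2) looks to own -x. Behind it two gussets under 45 mm high, a 4 mm foot and screw heads reach to x = +36 mm. Pushed square, the cover rides up the face nose first.
- slope_foot (a point): middle of the line where the face meets the bench, at x = -24 mm of the stop. It rises at 49 degrees to 14 mm high (12 mm on), at 65 to 30 mm, then at 80 to the top edge. Lower edge pushed up to this line, the cover stays leaning at 65 degrees, upper edge 82 mm high, 38 mm beyond the line in plan; lower edge 14 mm short of it: about 53 degrees. Pushed past the line it wedges and the force soars.
- slope_top (a point): middle of the stop's rounded top edge, 52 mm above the bench, at x = 0 of the stop; the edge is 5 mm thick. The leaning cover stands about 30 mm higher than this edge, its smooth outside face turned to the far (+x) side; that free strip can be pushed from behind.
- tip_tin: bystander: round lidded tin, 52 mm across, 26 mm high, beside the cover's path; origin at the centre of its underside
- hex_keys: bystander: folding hex key set, 88 x 24 x 18 mm, lying 9 to 12 cm behind the stop; origin at the centre of its underside
- marker_blue: bystander: marker pen, 120 mm long, 16 mm thick, lying on the thin cutting mat to the right of the work; origin at the centre of its underside
Not all that is in view belongs to the job. There is more than one size of the cover; the job needs the larger.

How it is judged:
On the way:
1. the cover stands on edge, leaning against the stop (angle between cover's own z axis and vertical between 0.87 and 1.5 rad and contact force between cover and stop above 0.03 N), for 0.3 s.
At the end, for the whole second after the job is handed in: the cover lies at rest, flat on the bench (within 8 degrees, origin under 13 mm high) with its smooth outside face up, within 20 cm of the stop (angle between cover's own z axis and vertical above 3 rad and height (world z) of cover below 0.013 m and linear speed of cover below 0.02 m/s and horizontal distance between cover and stop below 0.2 m); the robot touches nothing.
It fails at once if the cover is pinched or pressed hard: fingers on it with over 20 N (contact force between the fingers and cover above 20 N).
It fails at once if the cover is lifted or carried: its origin rises over 75 mm (height (world z) of cover above 0.075 m).
It fails at once if a bystander is shifted by over 15 mm (distance of any of tip_tin, hex_keys, marker_blue from where it was at the start of the episode above 0.015 m).
It also fails if it takes over 51 s, if anything falls off the work surface, if the arm or the gripper's body presses on something with over 40 N, if the wrist force passes 120 N, or if a joint passes its speed limit or range.

## Working session

There is one attempt and no reset: what is moved stays moved. The work goes in short steps, Python scripts to look and compute and a tool call to move; the robot and the scene stay as the last step left them, time stands still between calls to the robot, and variables do not carry over. Pictures are saved under pics/ and viewed, at most 10 in all, crops included, and the job is handed in when it is done.

Besides the shell and the picture viewer there is one more tool, called after "Call:" in YAML: its name, and indented under it one key for each argument. send_rows: Moves the arm, as the interface text tells. Its arguments: {"type":"object","properties":{"targets":{"type":"array","items":{"type":"number"}},"squeeze":{"type":"number"}},"required":["targets"]}

```bash
mkdir -p pics
cat > h.py <<'E'
import numpy as np, cv2
from workcell import robot, viewer, job_done
from scipy.spatial.transform import Rotation as R
def cam(n):
    c=viewer.calibration(n); K=np.array([[c['fx'],0,c['cx']],[0,c['fy'],c['cy']],[0,0,1.]])
    if 'camera_from_world' in c: T=np.array(c['camera_from_world'])
    else:
        s=robot.get_state(); W=np.eye(4); W[:3,:3]=R.from_quat(s['eef_rot']).as_matrix(); W[:3,3]=s['eef_pos']
        T=np.linalg.inv(W@np.array(c['mount']))
    return K,T
def ray(n,u,v,z=0,KT=None):
    K,T=KT or cam(n); d=T[:3,:3].T@np.linalg.solve(K,[u,v,1.]); o=-T[:3,:3].T@T[:3,3]
    return o+d*(z-o[2])/d[2]
def proj(n,p,KT=None):
    K,T=KT or cam(n); q=K@(T[:3,:3]@np.array(p)+T[:3,3]); return q[:2]/q[2]
E
python3 - <<'E'
from h import *
s=robot.get_state(); print({k:np.round(v,3) for k,v in s.items()})
t=viewer.snapshot('top'); q=viewer.snapshot('side')
cv2.imwrite('pics/top0.png',cv2.resize(t,(784,588))); cv2.imwrite('pics/side0.png',cv2.resize(q,(784,588)))
np.save('top0.npy',t)
E
```

```text
{'time': np.float64(0.0), 'joint_positions': array([1.111, 0.049, 0.098, 1.622, 0.   , 1.443]), 'dq': array([-0.001, -0.001, -0.002, -0.   , -0.002,  0.002]), 'joint_efforts': array([-1.0000e-03, -3.3878e+01,  3.2002e+01,  2.0000e-02, -0.0000e+00,
        0.0000e+00]), 'eef_pos': array([0.171, 0.496, 0.23 ]), 'eef_rot': array([ 0.165,  0.986, -0.001, -0.   ]), 'wrist_force': array([-0.354, -0.248,  0.646]), 'wrist_torque': array([ 0.02 , -0.029, -0.02 ]), 'grip_force': np.float64(0.0), 'opening': np.float64(0.085)}
```

View pics/top0.png

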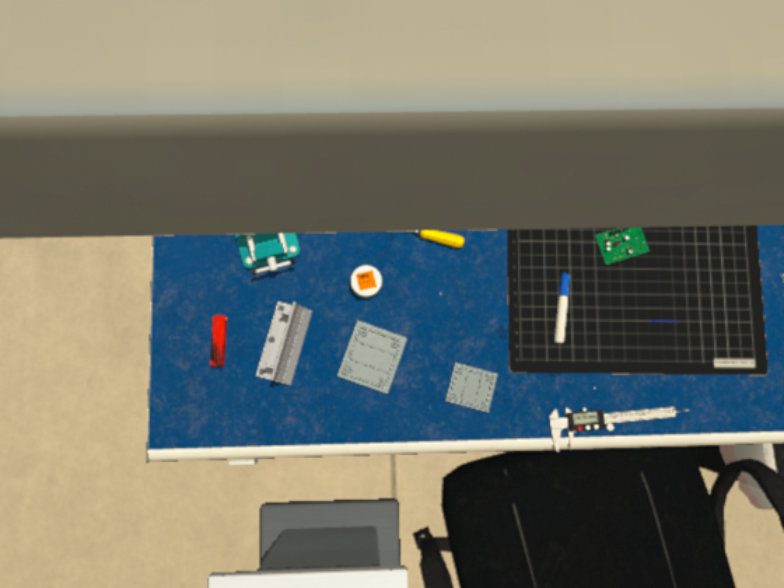

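View pics/side0.png

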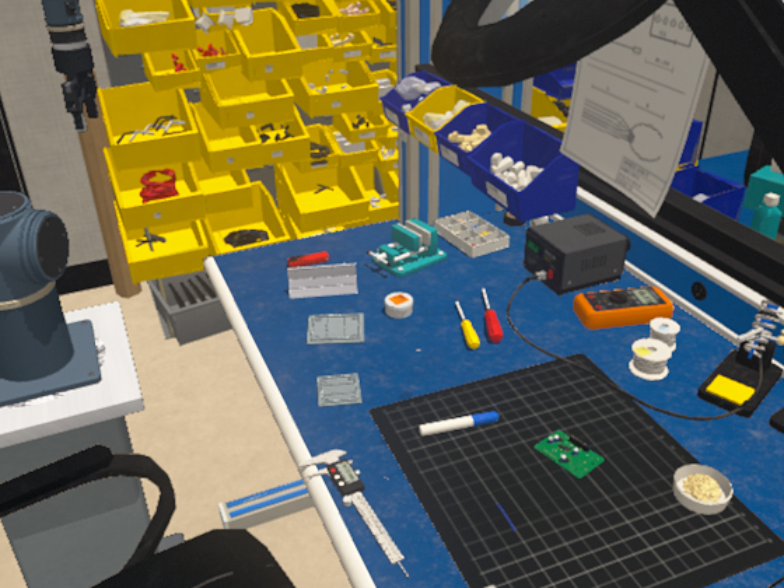

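The top view shows two ribbed plates: a larger one at (372,356) and a smaller one at (471,387). The stop is at (285,343), the tin at (366,281), the hex keys at (218,341) and the marker at (563,308). The larger plate next to the stop should be the cover, so I'll enlarge that area to confirm and measure.

Run:
```python
from h import *
t=np.load('top0.npy'); c=t[205:295,140:260]
cv2.imwrite('pics/crop.png',cv2.resize(c,None,fx=6.5,fy=6.5,interpolation=cv2.INTER_CUBIC))
KT=cam('top'); s=784/560
for n,u,v in [('cover',372,356),('small',471,387),('stop',285,343),('tin',366,281),('hex',218,341),('mark',563,308)]: print(n,ray('top',u/s,v/s,0,KT).round(3))
print(KT[0][0,0], (-KT[1][:3,:3].T@KT[1][:3,3]).round(3))
```

```text
cover [ 0.494 -0.11   0.   ]
small [ 0.438 -0.275  0.   ]
stop [0.519 0.035 0.   ]
tin [ 0.622 -0.103  0.   ]
hex [0.525 0.147 0.   ]
mark [ 0.569 -0.44   0.   ]
479.5073169560726 [ 0.407 -0.095  1.13 ]
```

View pics/crop.png

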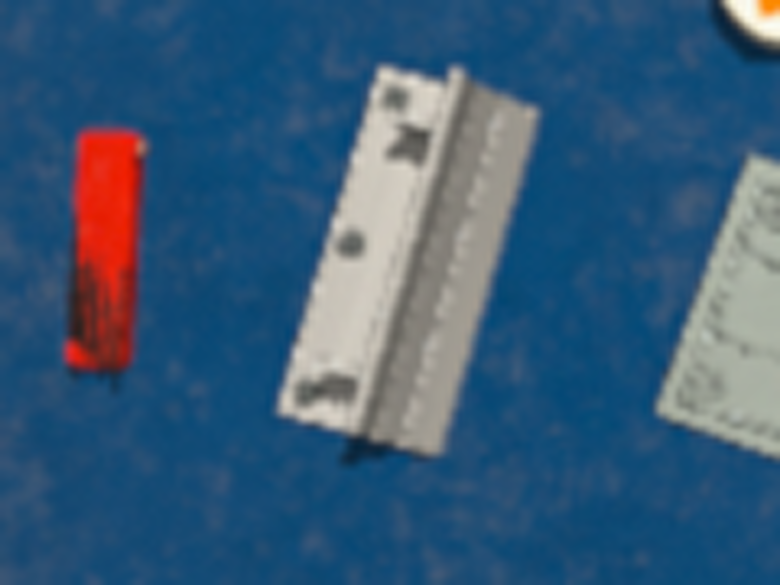

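The crop shows the slope foot running from (540,110) to (442,455), the top edge from (460,68) to (372,440), and the hex keys at (105,250). The cover is cut off on the right, so I'll take a crop with both plates.

Run:
```python
from h import *
t=np.load('top0.npy'); c=t[190:300,225:365]
cv2.imwrite('pics/crop2.png',cv2.resize(c,None,fx=5.4,fy=5.4,interpolation=cv2.INTER_CUBIC))
KT=cam('top')
for n,u,v,z in [('f1',540,110,0),('f2',442,455,0),('t1',460,68,.052),('t2',372,440,.052),('b1',380,62,.004),('b2',277,412,.004),('hexL',105,130,.018),('hexN',98,370,.018)]: print(n,ray('top',140+(u+.5)/6.5-.5,205+(v+.5)/6.5-.5,z,KT).round(4))
```

```text
f1 [ 0.5741 -0.0098  0.    ]
f2 [0.4497 0.0264 0.    ]
t1 [0.5818 0.0139 0.052 ]
t2 [0.4534 0.0447 0.052 ]
b1 [0.5924 0.0478 0.004 ]
b2 [0.4663 0.0847 0.004 ]
hexL [0.5675 0.1439 0.018 ]
hexN [0.4819 0.1454 0.018 ]
```

View pics/crop2.png

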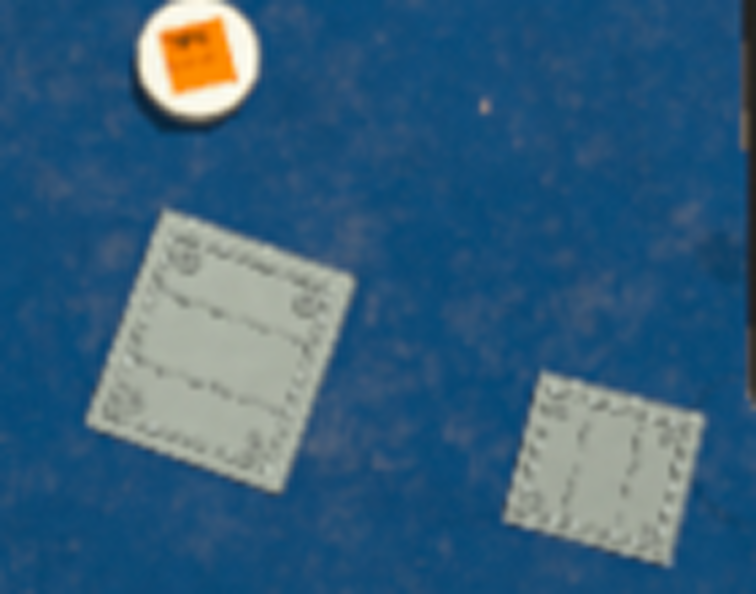

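Two candidates: the left plate has corners (165,208), (356,276), (282,493) and (88,425), and the right one (540,372) to (670,565) is clearly smaller. The left plate should measure 90x100, so I'll check its size and the pose of the stop.

Run:
```python
from h import *
KT=cam('top'); f=5.4
g=lambda u,v,z:ray('top',225+(u+.5)/f-.5,190+(v+.5)/f-.5,z,KT)[:2]
P=np.array([g(*p,.004) for p in [(165,208),(356,276),(282,493),(88,425)]])
print(P.round(4),[np.linalg.norm(P[i]-P[i-1]).round(4) for i in range(4)], 'c',P.mean(0).round(4))
v=(P[0]+P[3]-P[1]-P[2]); print('cover dir deg',np.degrees(np.arctan2(v[1],v[0])), 'edge', np.degrees(np.arctan2(*(P[0]-P[3])[::-1])))
S=np.array([g(*p,.004) for p in [(540,372),(705,414),(670,565),(503,521)]]); print([np.linalg.norm(S[i]-S[i-1]).round(4) for i in range(4)])
print('tin',g(198,60,.026).round(4))
F=np.array([[.5741,-.0098],[.4497,.0264]]);B=np.array([[.5924,.0478],[.4663,.0847]]);T=np.array([[.5818,.0139],[.4534,.0447]])
for a in (F,T,B):
    d=a[0]-a[1]; print(np.linalg.norm(d).round(4), 'normal deg',np.degrees(np.arctan2(d[1],d[0]))+90, a.mean(0).round(4))
n=(B+(-F)).mean(0); print(np.linalg.norm(n),np.degrees(np.arctan2(n[1],n[0])))
s=robot.get_state(); print(R.from_quat(s['eef_rot']).as_matrix().round(3)); print(viewer.calibration('wrist')['mount'])
```

```text
[[ 0.556  -0.0866]
 [ 0.5242 -0.1695]
 [ 0.4309 -0.1346]
 [ 0.4622 -0.0515]] [np.float64(0.1002), np.float64(0.0888), np.float64(0.0996), np.float64(0.0888)] c [ 0.4933 -0.1106]
cover dir deg 69.18391535434596 edge -20.51238885074127
[np.float64(0.0666), np.float64(0.0742), np.float64(0.0672), np.float64(0.0746)]
tin [ 0.6175 -0.1024]
0.1296 normal deg 73.77517397167031 [0.5119 0.0083]
0.132 normal deg 76.51101772418214 [0.5176 0.0293]
0.1314 normal deg 73.68920993612566 [0.5294 0.0662]
0.06052028585524031 73.24181417615755
[[-0.945  0.326 -0.001]
 [ 0.326  0.945 -0.002]
 [ 0.    -0.002 -1.   ]]
[[-1.17321005e-03 -9.46662112e-01 -3.22225805e-01  8.25620950e-02]
 [ 9.99999310e-01 -1.09141573e-03 -4.34500661e-04 -3.19774776e-04]
 [ 5.96430022e-05 -3.22226092e-01  9.46662739e-01 -1.41932318e-01]
 [ 0.00000000e+00  0.00000000e+00  0.00000000e+00  1.00000000e+00]]
```

The left plate measures 100 x 89 mm, so it is the larger cover. The other is 67 x 74 mm. In the stop frame the push direction is about 74°, the slope foot is at (0.512, 0.0085), and the cover sits 120 mm short and 15 mm to +t with a heading of 69°. I'll move behind its trailing edge with tool y parallel to the stop.

Call:
send_rows:
  targets: [0.6, -3.6, -3.9, 0, 6.2, 0.6, -7.2, -7.8, 0, 12.4, 0.6, -10.8, -11.8, 0, 18.6, 0.6, -14.4, -15.7, 0, 24.9, 0.6, -18, -19.6, 0, 31.1, 0.6, -21.6, -23.5, 0, 37.3, 0.6, -25.1, -27.4, 0, 43.5, 0.6, -28.7, -31.4, 0, 49.7, 0.6, -32.3, -35.3, 2, 55.9, 0.6, -35.9, -39.2, 4, 62.1, 0.6, -39.5, -43.1, 6, 68.4, 0.6, -43.1, -47, 9, 74.6, 0.6, -46.7, -51, 12, 80.8, 0.6, -50.3, -54.9, 16, 87, 0.6, -50.3, -54.9, 19, 87, 0.6, -50.3, -54.9, 21, 87, 0.6, -50.3, -54.9, 21, 87]

```text
time: 2.22
eef_pos: [0.4653, -0.1854, 0.0185]
eef_rot: [0.799, 0.602, -0.001, -0.003]
wrist_force: [0.8, -0.1, 0.2]
opening: 0.0514
grip_force: 0.0
```

Run:
```python
from h import *
t=viewer.snapshot('top'); q=viewer.snapshot('side')
a=cv2.resize(t[170:310,140:360],None,fx=3.6,fy=3.6); b=cv2.resize(q[180:300,170:330],None,fx=3,fy=3)
im=np.zeros((590,800,3),np.uint8); 
a=cv2.resize(t[170:310,140:340],(571,400)); b=q[160:300,170:399]
im=np.zeros((600,800,3),np.uint8); im[:400,:571]=a; im[400:540,:229]=b; 
w=viewer.snapshot('wrist'); im[400:600,240:507]=cv2.resize(w,(267,200))
cv2.imwrite('pics/pre.png',im)
s=robot.get_state(); print(s['time'],s['eef_pos'].round(4),R.from_quat(s['eef_rot']).as_matrix().round(3),s['wrist_force'].round(2),s['opening'])
```

```text
2.375 [ 0.4684 -0.1868  0.0224] [[ 0.276  0.961  0.001]
 [ 0.961 -0.276 -0.001]
 [-0.     0.002 -1.   ]] [ 0.92 -0.25  0.87] 0.05118706399907102
```

View pics/pre.png

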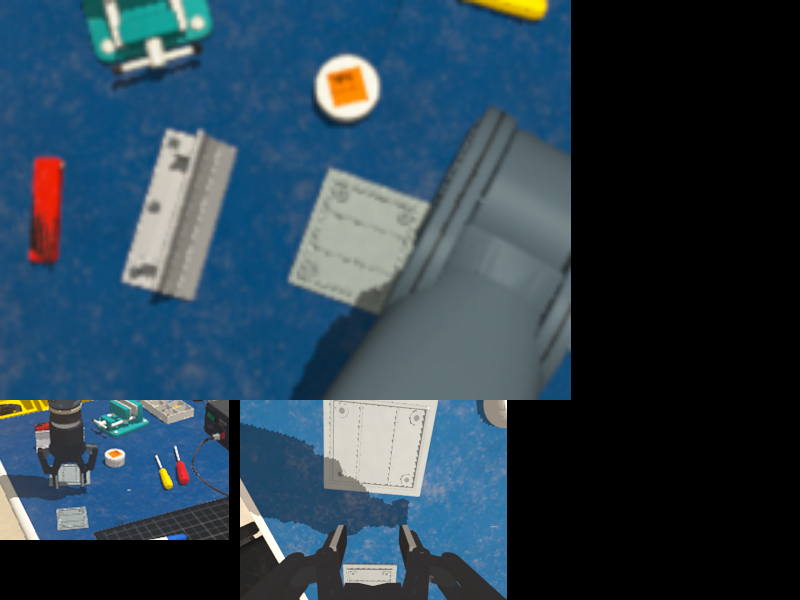

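The fingers stand about 35 mm behind the cover's trailing edge, square to the stop, and nothing has moved. Next I'll probe downward for the bench.

Call:
send_rows:
  targets: [0.6, 0, 0, 1, 0, 0.6, 0, 0, 1.6, 0, 0.6, 0, 0, 1.8, 0, 0.6, 0, 0, 1.8, 0, 0.6, 0, 0, 1.8, 0]

```text
time: 3.0
eef_pos: [0.4679, -0.1867, 0.0035]
eef_rot: [0.799, 0.602, 0.0, 0.0]
wrist_force: [-0.3, -0.1, -0.3]
opening: 0.0508
grip_force: 0.0
```

Call:
send_rows:
  targets: [0.6, 0, 0, 0.15, 0, 0.6, 0, 0, 0.15, 0, 0.6, 0, 0, 0.15, 0]

```text
time: 3.38
eef_pos: [0.4677, -0.1866, 0.0018]
eef_rot: [0.799, 0.602, -0.0, -0.0]
wrist_force: [0.5, 0.6, 0.9]
opening: 0.0511
grip_force: 0.0
```

Call:
send_rows:
  targets: [0.6, 0, 0, 0.15, 0, 0.6, 0, 0, 0.15, 0, 0.6, 0, 0, 0.15, 0]

```text
time: 3.75
eef_pos: [0.4677, -0.1865, 0.0003]
eef_rot: [0.799, 0.602, -0.0, -0.0]
wrist_force: [-0.0, -0.8, -0.4]
opening: 0.0513
grip_force: 0.0
```

Call:
send_rows:
  targets: [0.6, 0, 0, 0.2, 0, 0.6, 0, 0, 0.2, 0, 0.6, 0, 0, 0.2, 0]

```text
time: 4.12
eef_pos: [0.4677, -0.1865, -0.0017]
eef_rot: [0.799, 0.602, -0.0, -0.0]
wrist_force: [-0.7, -0.1, 0.1]
opening: 0.0512
grip_force: 0.0
```

Call:
send_rows:
  targets: [0.6, 0, 0, 0.15, 0, 0.6, 0, 0, 0.15, 0, 0.6, 0, 0, 0.15, 0]

```text
time: 4.5
eef_pos: [0.4678, -0.1866, -0.0032]
eef_rot: [0.799, 0.602, 0.0, 0.0]
wrist_force: [-0.1, -1.0, 0.4]
opening: 0.0509
grip_force: 0.1
```

Call:
send_rows:
  targets: [0.6, 0, 0, 0.1, 0, 0.6, 0, 0, 0.1, 0, 0.6, 0, 0, 0.1, 0]

```text
time: 4.88
eef_pos: [0.4678, -0.1866, -0.0032]
eef_rot: [0.799, 0.602, -0.0, 0.0]
wrist_force: [-1.9, 0.6, 5.5]
opening: 0.0513
grip_force: 2.7
```

Call:
send_rows:
  targets: [0.6, 0, 0, 0.1, 0, 0.6, 0, 0, 0.1, 0, 0.6, 0, 0, 0.1, 0]

```text
time: 5.25
eef_pos: [0.4678, -0.1866, -0.0032]
eef_rot: [0.799, 0.602, -0.0, 0.0]
wrist_force: [-3.4, 1.4, 10.4]
opening: 0.0514
grip_force: 5.1
```

The bench contacts at TCP z = -3.2 mm. I'll rise to leave 1 mm of clearance, then push 93 mm with a slight drift to -t to centre the cover.

Call:
send_rows:
  targets: [0.6, 0, 0, -0.3, 0, 0.6, 0.8, 0, -0.3, 0, 0.6, 1.6, 0, -0.3, 0, 0.6, 2.1, 0, -0.3, 0, 0.6, 2.6, 0, -0.3, 0, 0.6, 3.1, 0, -0.3, 0, 0.6, 3.6, -0.05, -0.3, 0, 0.6, 4.1, -0.1, -0.3, 0, 0.6, 4.6, -0.15, -0.3, 0, 0.6, 5.1, -0.2, -0.3, 0, 0.6, 5.6, -0.25, -0.3, 0, 0.6, 6.1, -0.3, -0.3, 0, 0.6, 6.6, -0.35, -0.3, 0, 0.6, 7.1, -0.4, -0.3, 0, 0.6, 7.6, -0.45, -0.3, 0, 0.6, 8.1, -0.5, -0.3, 0, 0.6, 8.6, -0.55, -0.3, 0, 0.6, 9.0, -0.6, -0.3, 0, 0.6, 9.3, -0.6, -0.3, 0, 0.6, 9.3, -0.6, -0.3, 0]

```text
time: 7.75
eef_pos: [0.4877, -0.0952, -0.0022]
eef_rot: [0.799, 0.602, 0.0, -0.0]
wrist_force: [-0.5, 0.8, 0.3]
opening: 0.0512
grip_force: 0.0
```

```bash
cat > look.py <<'E'
import sys
from h import *
s=robot.get_state(); KW=cam('wrist')
t=viewer.snapshot('top'); q=viewer.snapshot('side'); w=viewer.snapshot('wrist')
im=np.zeros((600,800,3),np.uint8); im[:400,:533]=cv2.resize(w,(533,400))
im[400:600,:280]=cv2.resize(t[200:300,140:280],(280,200)); im[400:600,290:570]=cv2.resize(q[170:270,180:320],(280,200))
cv2.imwrite('pics/'+sys.argv[1],im); np.savez(sys.argv[1]+'.npz',t=t,q=q,w=w)
p=s['eef_pos'][:2]-[.512,.0085]; n=np.array([.2756,.9613]); tt=np.array([.9613,-.2756])
print(s['time'],s['eef_pos'].round(4),'n,t',(p@n).round(4),(p@tt).round(4),s['wrist_force'].round(2))
print('foot',proj('wrist',[.512,.0085,0],KW)*533/560)
E
python3 look.py p1.png
```

```text
7.75 [ 0.4877 -0.0952 -0.0022] n,t -0.1064 0.0053 [-0.53  0.82  0.26]
foot [250.28660374  22.04539175]
```

View pics/p1.png

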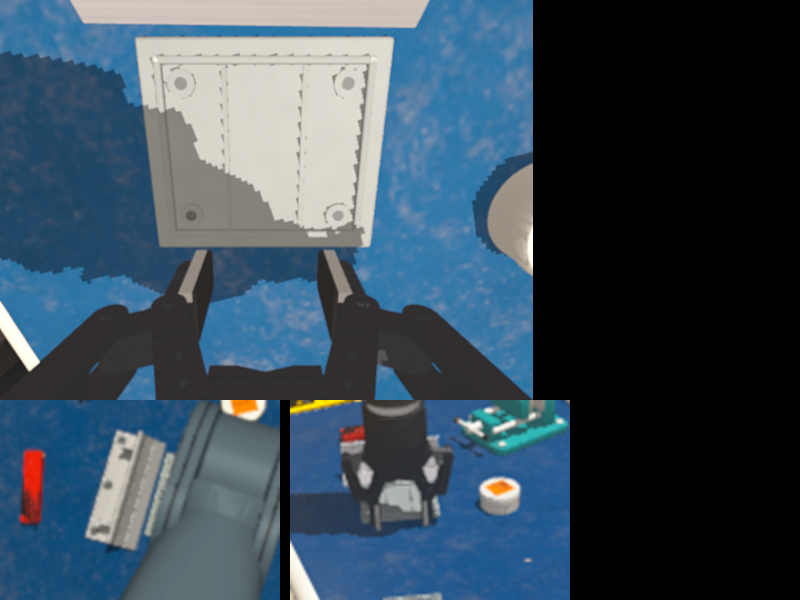

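The cover is square to the stop and 6 mm off centre, with its nose at row 38 and the foot line at row 25, a gap of about 5 mm. I'll push it up the slope in stages and watch the force.

Call:
send_rows:
  targets: [0.6, 0.4, 0, 0, 0, 0.6, 0.8, 0, 0, 0, 0.6, 1.2, 0, 0, 0, 0.6, 1.6, 0, 0, 0, 0.6, 2.0, 0, 0, 0, 0.6, 2.4, 0, 0, 0, 0.6, 2.8, 0, 0, 0]

```text
time: 8.78
eef_pos: [0.4955, -0.0682, -0.0022]
eef_rot: [0.799, 0.602, 0.0, -0.0]
wrist_force: [-0.6, -1.8, 0.4]
opening: 0.0511
grip_force: 0.7
```

Call:
send_rows:
  targets: [0.6, 0.4, 0, 0, 0, 0.6, 0.8, 0, 0, 0, 0.6, 1.2, 0, 0, 0, 0.6, 1.6, 0, 0, 0, 0.6, 2.0, 0, 0, 0, 0.6, 2.4, 0, 0, 0, 0.6, 2.8, 0, 0, 0]

```text
time: 9.65
eef_pos: [0.5032, -0.0412, -0.0021]
eef_rot: [0.799, 0.602, 0.0, -0.0]
wrist_force: [-0.3, -2.8, 2.4]
opening: 0.0515
grip_force: 1.2
```

Call:
send_rows:
  targets: [0.6, 0.4, 0, 0, 0, 0.6, 0.8, 0, 0, 0, 0.6, 1.2, 0, 0, 0, 0.6, 1.6, 0, 0, 0, 0.6, 2.0, 0, 0, 0, 0.6, 2.2, 0, 0, 0, 0.6, 2.2, 0, 0, 0]

```text
time: 10.52
eef_pos: [0.509, -0.02, -0.0024]
eef_rot: [0.799, 0.602, 0.0, -0.0]
wrist_force: [0.2, 0.3, 0.6]
opening: 0.0514
grip_force: 0.1
```

```bash
python3 look.py p2.png
```

```text
10.525 [ 0.509  -0.02   -0.0024] n,t -0.0283 0.005 [0.17 0.31 0.58]
foot [253.49144805 211.19486841]
```

View pics/p2.png

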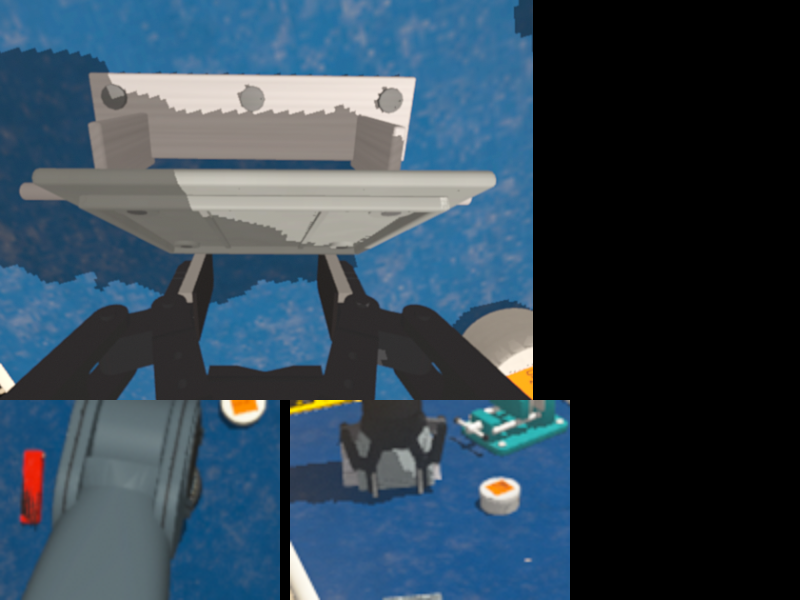

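The cover stands leaning evenly on the stop, with its upper edge at row 175 and its lower edge at row 250, and the force is low. I'll push the last few millimetres slowly.

Call:
send_rows:
  targets: [0.6, 0.15, 0, 0, 0, 0.6, 0.3, 0, 0, 0, 0.6, 0.45, 0, 0, 0, 0.6, 0.6, 0, 0, 0, 0.6, 0.6, 0, 0, 0]

```text
time: 11.3
eef_pos: [0.5108, -0.0146, -0.0022]
eef_rot: [0.799, 0.602, 0.0, -0.0]
wrist_force: [0.6, -0.3, 0.2]
opening: 0.052
grip_force: 0.2
```

Call:
send_rows:
  targets: [0.6, 0.1, 0, 0, 0, 0.6, 0.2, 0, 0, 0, 0.6, 0.25, 0, 0, 0, 0.6, 0.25, 0, 0, 0, 0.6, 0.25, 0, 0, 0]

```text
time: 11.92
eef_pos: [0.5115, -0.0123, -0.0022]
eef_rot: [0.799, 0.602, 0.0, -0.0]
wrist_force: [0.6, 0.3, -0.9]
opening: 0.0515
grip_force: 0.3
```

```bash
python3 look.py p3.png
```

```text
11.925 [ 0.5115 -0.0123 -0.0022] n,t -0.0202 0.0052 [ 0.61  0.27 -0.88]
foot [253.19722508 227.07281718]
```

View pics/p3.png

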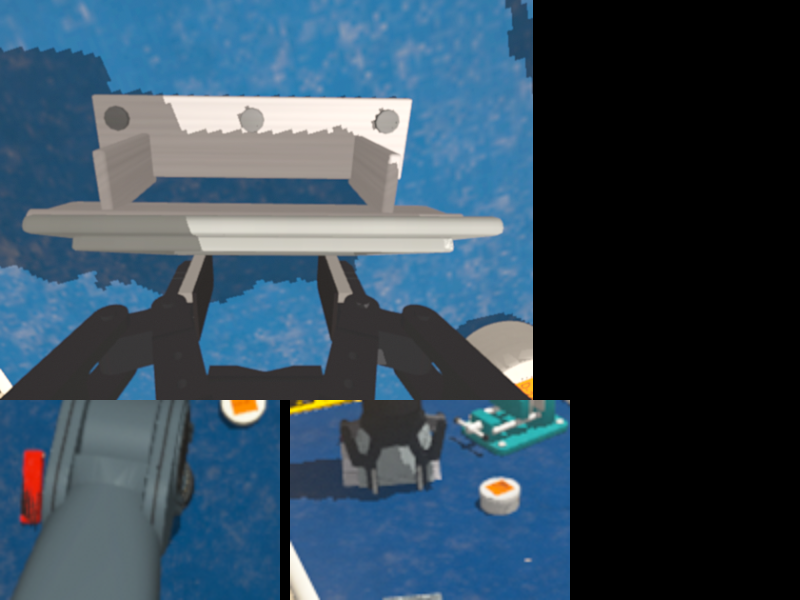

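Call:
send_rows:
  targets: [0.6, -0.2, 0, 0, 0, 0.6, -0.5, 0, 0, 0, 0.6, -1.0, 0, 0, 0, 0.6, -1.5, 0, 0, 0, 0.6, -2.0, 0, 0, 0, 0.6, -2.0, 0, 0, 0]

```text
time: 12.82
eef_pos: [0.5059, -0.032, -0.0022]
eef_rot: [0.799, 0.601, -0.0, -0.0]
wrist_force: [-0.6, 0.7, -0.1]
opening: 0.0513
grip_force: 0.0
```

```bash
python3 look.py p4.png
python3 - <<'E'
from h import *
KW=cam('wrist'); k=560/533
f=np.load('p3.png.npz')
n=np.array([.2756,.9613])
# current view: reproject expected upper edge for lean 65/58/50 with lower edge at -.005
for a,l in ((65,-.003),(60,-.006),(53,-.012)):
    r=np.radians(a); d=l+.09*np.cos(r); p=np.array([.512,.0085])+n*d+np.array([.9613,-.2756])*.005
    print(a,(proj('wrist',[*p,.09*np.sin(r)],KW)/k).round(0), (proj('wrist',[*(np.array([.512,.0085])+n*l),0],KW)/k).round(0))
E
```

```text
12.825 [ 0.5059 -0.032  -0.0022] n,t -0.0406 0.0053 [-0.61  0.68 -0.09]
foot [252.48722956 185.47517307]
65 [262. 131.] [253. 193.]
60 [262. 106.] [253. 199.]
53 [262.  88.] [253. 211.]
```

View pics/p4.png

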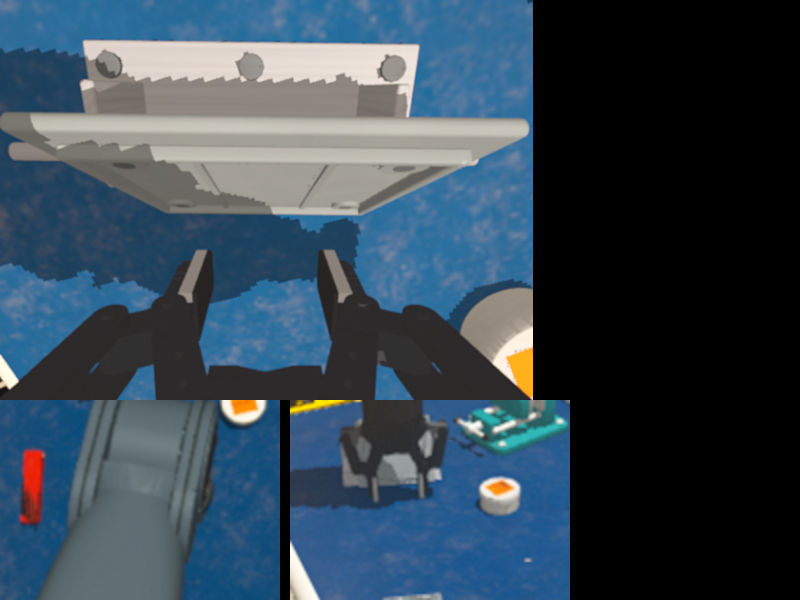

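The cover stands free, leaning at about 62° with its upper edge at row 116 and its lower edge at row 212. Next I'll back off, go up and over it, and come down behind with the tips at about 62 mm.

Call:
send_rows:
  targets: [0.6, -1, 0, 0, 0, 0.6, -1, 0, -4, 0, 0.6, -1, 0, -9, 0, 0.6, -1, 0, -13, 0, 0.6, -1, 0, -13, 0, 0.6, 2, 0, -13, 0, 0.6, 6, 0, -13, 0, 0.6, 10, 0, -13, 0, 0.6, 12, 0, -13, 0, 0.6, 12, 0, -13, 0, 0.6, 12, 0, -10, 0, 0.6, 12, 0, -7.5, 0, 0.6, 12, 0, -6.1, 0, 0.6, 12, 0, -6.1, 0, 0.6, 12, 0, -6.1, 0]

```text
time: 14.85
eef_pos: [0.5398, 0.0833, 0.0599]
eef_rot: [0.799, 0.602, 0.001, 0.001]
wrist_force: [0.2, -0.5, -0.2]
opening: 0.0509
grip_force: 0.0
```

Call:
send_rows:
  targets: [0.6, -0.7, 0, 0, 0, 0.6, -1.4, 0, 0, 0, 0.6, -2, 0, 0, 0, 0.6, -2.5, 0, 0, 0, 0.6, -2.9, 0, 0, 0, 0.6, -3.2, 0, 0, 0, 0.6, -3.5, 0, 0, 0, 0.6, -3.8, 0, 0, 0, 0.6, -4.1, 0, 0, 0, 0.6, -4.4, 0, 0, 0, 0.6, -4.7, 0, 0, 0, 0.6, -5, 0, 0, 0]

```text
time: 16.35
eef_pos: [0.5252, 0.0355, 0.0588]
eef_rot: [0.799, 0.602, -0.0, 0.0]
wrist_force: [0.3, 0.0, -0.8]
opening: 0.0514
grip_force: 0.1
```

Call:
send_rows:
  targets: [0.6, -0.3, 0, 0, 0, 0.6, -0.6, 0, 0, 0, 0.6, -0.9, 0, 0, 0, 0.6, -1.2, 0, 0, 0, 0.6, -1.5, 0, 0, 0, 0.6, -1.8, 0, 0, 0, 0.6, -2.1, 0, 0, 0, 0.6, -2.4, 0, 0, 0]

```text
time: 17.35
eef_pos: [0.5186, 0.0124, 0.0588]
eef_rot: [0.799, 0.602, -0.0, 0.0]
wrist_force: [-1.0, -0.3, 0.1]
opening: 0.0514
grip_force: 0.0
```

Call:
send_rows:
  targets: [0.6, -0.4, 0, 0, 0, 0.6, -0.8, 0, 0, 0, 0.6, -1.2, 0, 0, 0, 0.6, -1.6, 0, 0, 0, 0.6, -2.0, 0, 0, 0, 0.6, -2.4, 0, 0, 0, 0.6, -2.6, 0, 0, 0, 0.6, -2.6, 0, 0, 0, 0.6, -2.6, 0, 0, 0]

```text
time: 18.48
eef_pos: [0.5115, -0.0123, 0.0588]
eef_rot: [0.799, 0.602, 0.0, -0.0]
wrist_force: [0.7, 0.1, -0.1]
opening: 0.0516
grip_force: 0.0
```

```bash
python3 look.py p5.png
```

```text
18.475 [ 0.5115 -0.0123  0.0588] n,t -0.0201 0.0053 [ 0.67  0.05 -0.1 ]
foot [256.24728405 188.78487357]
```

View pics/p5.png

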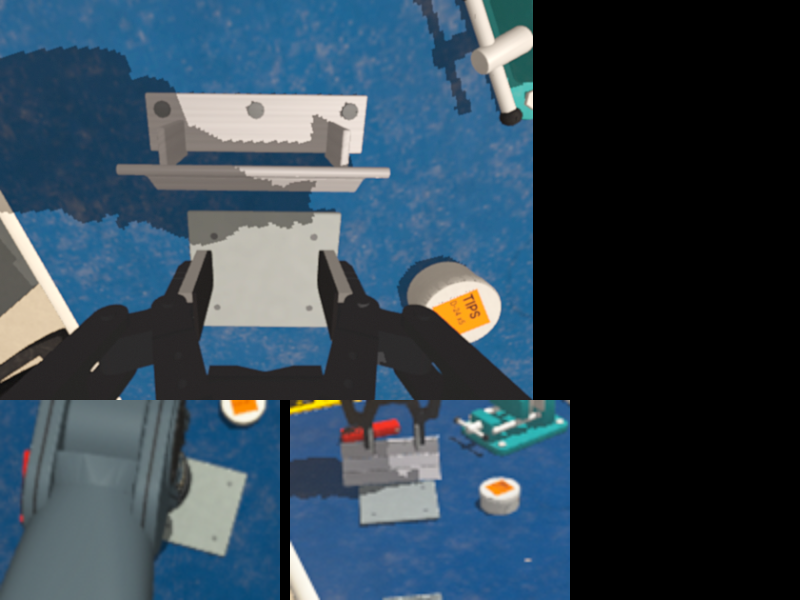

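The cover lies flat with its smooth face up, corners at about (188,212) and (340,326), clear of the stop. The tin and hex keys are where they were. I'll raise the arm clear and hand in.

Call:
send_rows:
  targets: [0.6, 0, 0, -4, 0, 0.6, 0, 0, -9, 0, 0.6, 0, 0, -12, 0, 0.6, 0, 0, -12, 0, 0.6, 0, 0, -12, 0]

```text
time: 19.25
eef_pos: [0.5111, -0.0122, 0.1778]
eef_rot: [0.799, 0.602, -0.0, -0.001]
wrist_force: [-0.3, 0.0, -0.2]
opening: 0.0513
grip_force: 0.0
```

```bash
python3 -c "
from workcell import job_done; print(job_done())"
```

```text
the job is handed in; nothing more can be done
None
```

The cover was pushed up until it leaned on the stop, then tipped back over, and it now lies flat with its smooth outside face up; the job was handed in at about 19 s and returned no verdict.

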